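# Lock the tumbler's ring, then hold the dead-man paddle at half travel

### The arm

A 6-joint arm with a two-finger parallel gripper is mounted at the origin on the work surface. World frame = base frame: x ahead of the robot, y to its left, z up, the work surface at z = 0. Lengths are in m, angles in rad, forces in N, time in s.
With the tool pointing down it reaches from about 0.35 to 0.925 m from the base axis. Payload 6.4 kg.
Tool frame: the origin (TCP) lies on the centre line of the jaws, within the pads' length; the fingertips stand 17 mm ahead of it and the grasp point (between the pads) lies 2 mm behind it (robot.tip_extent is the distance from the TCP to the fingertips, in m); z points along the fingers, x is the direction in which the jaws open and shut, and the axes are right-handed (so a half turn about z gives the same grasp; the last joint's range is limited). The gripper opens to 85 mm and grips with 20 to 120 N. Pads are 22 mm wide; open, the fingers measure 114 mm over their backs; the gripper's body (76 mm by 85 mm) begins 54 mm behind the grasp point. The pads swing forward as they close: fully open they stand 13 mm farther back than shut.
Start: joints at [1.147, 0.245, 1.558, -0, 1.339, -0.174], TCP at [0.161, 0.63, 0.248] pointing down, gripper open.
Joint ranges: [-3.13, 3.13], [-1.02, 2.26], [0.13, 2.54], [-0.95, 4.09], [0.21, 2.88], [-2.74, 2.74]. Speed limits (rad/s): [2.57, 2.57, 3.14, 3.14, 3.14, 3.14].

### API

Orientations are given as a 3x3 rotation matrix whose columns are the frame's x, y, z axes.
In Python, from bench import robot, cams, order gives the robot as it stands. The module is installed in compiled form; this text tells all that it offers.
- The arm moves only by the shell command python3 -m inch 'ROWS' [FORCE]. ROWS is JSON, a list of rows, each an object of numbers: "fingers": the opening, from 0 (shut) to 1 (fully open); "x", "y", "z": the shift along the tool's x, y, z in m; "rx", "ry", "rz": the turn, a rotation vector about the tool's x, y, z in degrees. In form: [{"fingers": .., "x": .., "y": .., "z": .., "rx": .., "ry": .., "rz": ..}, ...]. A call has 1 to 5 rows; each row is the pose to reach, as a shift and turn from the pose commanded when the call began, along the tool's axes at that moment; what a row does not reach only later rows make up. A row lasts 1/10 s, in which the tool goes at most 50 mm and 8.59 degrees, less where a joint would pass 70% of its speed; a pose out of reach is approached as far as the arm can. A call with a gripper value outside its range is refused whole. The fingers move at their own pace and stop on an object; FORCE is the grip in N (left out, the last holds). Time passes only in rows, so rows that repeat a pose let the fingers close. It gives the time, the measured TCP pose, the force and the opening at its end, in the units of the state.
- robot.sense(): the state, without advancing time (a new reading comes with each control period).
- cams.camera(name): name is "scene" or "side" or "wrist"; returns (picture, depth): 400x640x3 uint8, blue, green, red; 400x640 float32, m along the optical axis (not along the pixel's ray), 0 where there is no reading.
- cams.camera_info(name): a dict with "fx", "fy", "cx", "cy" (pixels), "k1" (the pictures are not rectified: a ray, as slopes to the right and down, at radius r is drawn at 1 + k1 r^2 times it, then the intrinsics apply), "eye" and "orientation" of the camera in the world. Camera axes: x right, y up, looking along -z (the intrinsics and any distortion apply to the point x, -y, -z); pixel columns grow to the right and rows downward; lengths in m; the calibration is good to about 2 mm. A picture is of the moment at which its call begins: read the wrist's pose just before it. camera_info takes no time and is no camera call; for the wrist camera it gives the pose at the moment of the call.
- order.sign_off(): hands the job in, once; it reports no verdict.
The state is a dict: "time": time; "joints": joint angles; "qvel": joint speeds; "tau": joint torques, N m; "tcp_pos": TCP position; "tcp_rot": TCP orientation; "contact_force": force on the tool from outside, world axes, zero at the start; "moment": the same for the moment, N m; "grip_width": finger opening in m.
Only numpy, scipy, OpenCV 4.12 (cv2) and the standard library are available. Lean on these libraries where they do the work, as an engineer would, in place of code of your own. Each camera call takes 0.05 s, during which the arm holds its last target.

### The job

The lid is on the jeweller's polishing tumbler: turn its lock ring clockwise by the upright fin until the fin lines up with the raised rib on the casing. Only then press the sprung dead-man paddle of the hand control half way down, so that its black pad is level with the top of the thin gauge post beside it, never hard down, which trips the machine, and finish while still holding it there. Leave the ring locked and do not disturb the other things on the bench.

Things in the scene. Friction and masses are not known exactly. Their poses are not given: they have to be found in the camera images.
- tumbler: white polishing tumbler fixed to the bench, casing 200 (x) x 170 (y) x 93 high, with a steel bowl and clear lid on top; origin on the vertical axis of the bowl and lock ring, at bench level; the casing reaches 115 mm to its +x and 85 mm to its -x; its +x points from the ring's axis to the rib
- rib_top (a point): centre of the top of the dark raised rib (22 long radially, 7 wide) on the casing outside the ring; 100 mm from the ring's axis along the tumbler's +x, 128 mm above the bench, just below the ring's top face
- fin (a point): centre of the free part of the black plastic fin standing on the lock ring: the fin is 12 thick (along the ring's circumference), 28 long (radially), and stands 38 above the ring's flat top; this point is 66 mm from the ring's axis, 150 mm above the bench, 20 above the ring's top (at 130) and 18 below the fin's top (at 168); its x axis is not aligned with the fin, take the fin's radial direction from the ring's axis to this point
- lock_ring (a joint): rotation of the captive lock ring (aluminium, 164 outside diameter, 18 high, top face 130 above the bench) about the tumbler's vertical axis, rad, growing clockwise seen from above; the fin is at angle 1.0 - value counter-clockwise from the tumbler's +x, so at 1.0 it lines up with the rib; range 0 to 1.35 (it can be turned past the rib), starts 0 to 0.35; stiff, stays where it is left, needs about 2 N at the fin
- control: grey hand control fixed to the bench, base 180 x 100 x 36 high; origin at bench level straight below the pad; the paddle's hinge is 100 mm to its +x, 75 above the bench, hinge axis along its y; base reaches 45 mm to its -x and 135 mm to its +x
- pad (a point): centre of the top face of the black pad (40 long x 44 wide, 12 thick) at the free end of the steel paddle, 100 mm from the hinge; at rest about 96 above the bench, tilted 0.15 rad; at half travel level and 81 above the bench; hard down at about 66
- post_top (a point): top of the thin upright steel gauge post (10 diameter), 41 mm to the control's +y from the pad's centre; 81 above the bench, the height of the pad's top at half travel
- paddle (a joint): angle of the sprung paddle, rad: 0 released (tip up), 0.15 half travel (level), 0.30 hard down; the spring returns it; pressing on the pad takes about 3 N to start, 5 N at half travel and 7 N hard down
- jar: bystander: small glass jar with white cap, 42 diameter, 48 high; origin under its centre
- file: bystander: slim tool with a wooden handle lying on the bench, 170 long along its x; origin under its middle
- cup: bystander: steel cup, 72 diameter, 85 high; origin under its centre
- hammer: bystander: hammer lying on the bench, 240 long along its x; origin under its middle
- ring_block: bystander: wooden block with three round holes, 60 x 120 x 30; origin under its centre
- torch: bystander: hand torch standing on a black foot 72 diameter, 140 high, nozzle to its -x; origin under its centre
There are look-alikes about, which are no part of the job. Leave any purple look-alike of the control alone.

How it is judged:
By the outcome, as a careful person would: the job done as asked, in the order asked, and still so for the second after the job is handed in, while the arm keeps its last pose, push and grip.
It also fails if it takes over 48 s, if anything falls off the work surface, if the arm or the gripper's body presses on something with over 40 N, if the wrist force passes 120 N, or if a joint passes its speed limit or range.

## Working session

There is one attempt and no reset: what is moved stays moved. The work goes in short steps, Python scripts to look and compute and a shell command to move; the robot and the scene stay as the last step left them, time stands still between calls to the robot, and variables do not carry over. Pictures are saved under pics/ and viewed, and the job is handed in when it is done.

```bash
mkdir -p pics
cat > h.py <<'E'
import numpy as np, cv2
from bench import robot, cams, order
def shot(n,f):
    p,d=cams.camera(n); cv2.imwrite('pics/'+f+'.png',p); np.savez('pics/'+f+'.npz',p=p,d=d); 
    i=cams.camera_info(n); import pickle; pickle.dump(i,open('pics/'+f+'.pkl','wb')); return p,d,i
def ray(i,u,v):
    a=(u-i['cx'])/i['fx'];b=(v-i['cy'])/i['fy'];k=i['k1'];x,y=a,b
    for _ in range(20):
        s=1+k*(x*x+y*y);x,y=a/s,b/s
    R=np.array(i['orientation']);return np.array(i['eye']),R@np.array([x,-y,-1.])
def onplane(i,u,v,z):
    e,r=ray(i,u,v);return e+r*(z-e[2])/r[2]
def bydepth(i,d,u,v):
    e,r=ray(i,u,v);return e+r*d[int(v),int(u)]
def cross(i1,p1,i2,p2):
    e1,r1=ray(i1,*p1);e2,r2=ray(i2,*p2)
    s=np.linalg.lstsq(np.c_[r1,-r2],e2-e1,rcond=None)[0]
    a,b=e1+s[0]*r1,e2+s[1]*r2;return (a+b)/2,np.linalg.norm(a-b)
def load(f):
    import pickle;z=np.load('pics/'+f+'.npz');return z['p'],z['d'],pickle.load(open('pics/'+f+'.pkl','rb'))
E
python3 - <<'E'
from h import *
print(robot.sense())
for n in('scene','side','wrist'):
    p,d,i=shot(n,n+'0');print(n,i)
E
```

```text
{'time': 0.0, 'joints': array([ 1.14688700e+00,  2.45813081e-01,  1.55902673e+00,  2.52829472e-06,
        1.33869765e+00, -1.74093238e-01]), 'qvel': array([-0.00129591, -0.00063608, -0.00052708, -0.00196182, -0.00081324,
       -0.00046998]), 'tau': array([-2.13735148e-03, -4.29499233e+01, -3.26131189e+01, -2.05801643e-04,
        5.35728992e-03,  1.27291977e-05]), 'tcp_pos': array([0.16046497, 0.62933513, 0.24717409]), 'tcp_rot': array([[ 2.47225563e-01,  9.68957624e-01, -8.02196448e-04],
       [ 9.68956064e-01, -2.47226632e-01, -1.77166108e-03],
       [-1.91498884e-03, -3.39293204e-04, -9.99998109e-01]]), 'contact_force': array([1.04665709, 0.38856217, 0.50194642]), 'moment': array([-0.0236065 ,  0.02285345, -0.01085119]), 'grip_width': 0.08542710709998061}
scene {'fx': 410.1378895895819, 'fy': 410.1378895895819, 'cx': 324.8063658212434, 'cy': 194.8741259580254, 'k1': -0.0644622278863037, 'eye': array([ 1.00715345, -0.64987417,  1.13702056]), 'orientation': array([[ 0.77941231, -0.50803823,  0.36662461],
       [ 0.6265047 ,  0.63471044, -0.45236547],
       [-0.00288151,  0.58227126,  0.81298947]])}
side {'fx': 403.9731406599178, 'fy': 403.9731406599178, 'cx': 321.3010301562847, 'cy': 199.57683386152976, 'k1': 0.011629598136844154, 'eye': array([0.12170381, 0.54560173, 0.81830975]), 'orientation': array([[-0.8458312 ,  0.35862973, -0.39491049],
       [-0.5334491 , -0.57040852,  0.62455278],
       [-0.00127711,  0.73893087,  0.67378003]])}
wrist {'fx': 350.956527207895, 'fy': 350.956527207895, 'cx': 317.64069688541576, 'cy': 197.703506411229, 'k1': 0.009251534156162193, 'eye': array([0.09587759, 0.64595895, 0.37344631]), 'orientation': array([[ 0.24764103, -0.93575628, -0.25106595],
       [ 0.96885084,  0.23880572,  0.06557347],
       [-0.0014048 , -0.25948414,  0.96574635]])}
```

View pics/scene0.png

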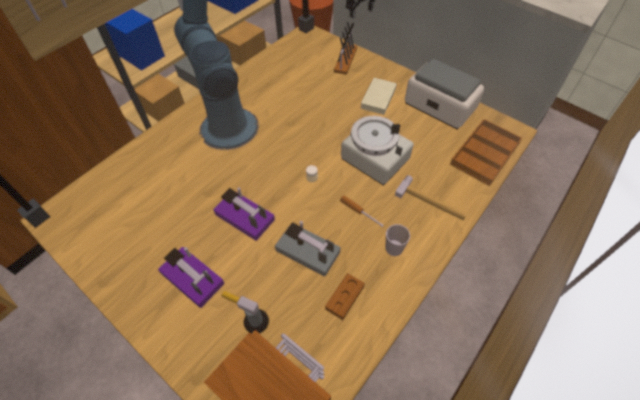

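View pics/side0.png

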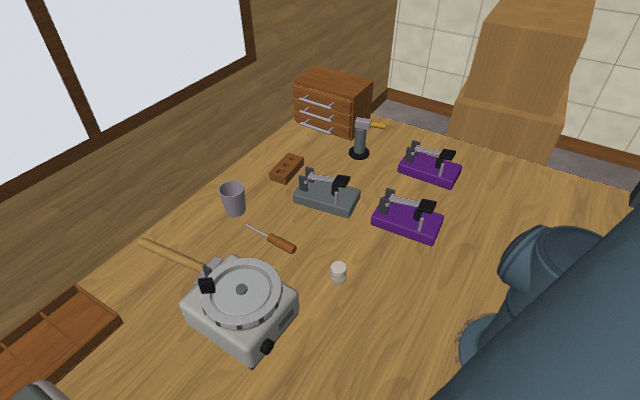

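View pics/wrist0.png

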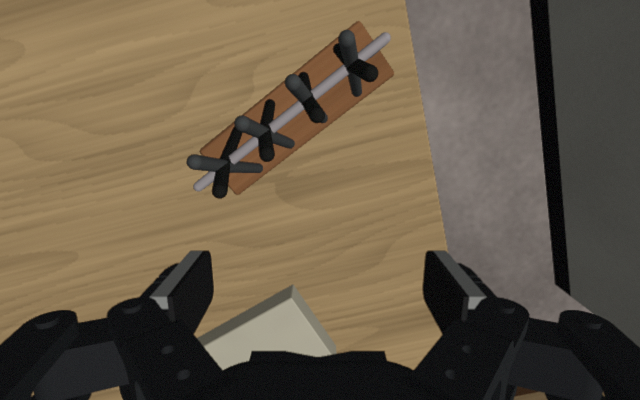

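The scene view shows the tumbler at about (377,148) with the fin at (396,128), and the grey control at (308,247). Purple look-alikes stand at (244,212) and (191,275). I'll zoom in next.

Run:
```python
from h import *
p=load('scene0')[0];q=load('side0')[0]
a=cv2.resize(p[105:190,330:425],None,fx=4,fy=4,interpolation=2);b=cv2.resize(q[235:370,170:310],None,fx=3,fy=3,interpolation=2)
o=np.zeros((410,800,3),np.uint8);o[:a.shape[0],:a.shape[1]]=a;o[:b.shape[0],380:380+b.shape[1]]=b[:, :420];cv2.imwrite('pics/z1.png',o)
a=cv2.resize(p[215:280,270:345],None,fx=5,fy=5,interpolation=2);b=cv2.resize(q[160:220,285:365],None,fx=5,fy=5,interpolation=2)
o=np.zeros((330,800,3),np.uint8);o[:a.shape[0],:a.shape[1]]=a;o[:b.shape[0],380:780]=b;cv2.imwrite('pics/z2.png',o)
```

```text
(no output)
```

View pics/z1.png

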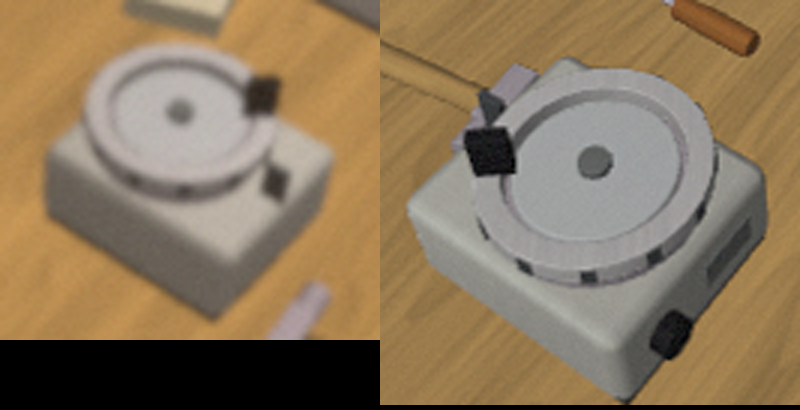

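View pics/z2.png

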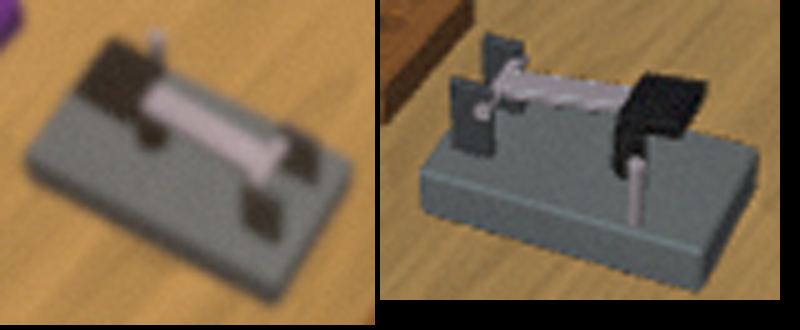

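Run:
```python
from h import *
p,d,i=load('scene0');q,e,j=load('side0')
def s(u,v):return(330+u/4,105+v/4)
def w(u,v):return(170+(u-380)/3,235+v/3)
def s2(u,v):return(270+u/5,215+v/5)
def w2(u,v):return(285+(u-380)/5,160+v/5)
for n,a,b in[('hub',s(180,111),w(595,160)),('rib',s(276,180),w(491,102)),('fin',s(262,96),w(491,150)),
 ('pad',s2(122,75),w2(672,97)),('post',s2(157,33),w2(637,162)),('padL',s2(85,85),w2(705,82)),('hinge',s2(285,160),w2(500,90))]:
    x,err=cross(i,a,j,b);print(n,x.round(3),'err',round(err,4),'scene d',bydepth(i,d,*a).round(3),'side d',bydepth(j,e,*b).round(3))
```

```text
hub [0.522 0.22  0.128] err 0.0022 scene d [0.523 0.221 0.128] side d [0.518 0.222 0.132]
rib [0.624 0.216 0.116] err 0.0005 scene d [0.624 0.218 0.114] side d [0.617 0.22  0.126]
fin [0.575 0.261 0.147] err 0.0033 scene d [0.578 0.256 0.153] side d [0.568 0.263 0.155]
pad [ 0.542 -0.227  0.094] err 0.0096 scene d [ 0.549 -0.227  0.099] side d [ 0.538 -0.229  0.095]
post [ 0.536 -0.185  0.08 ] err 0.0035 scene d [ 0.539 -0.185  0.083] side d [ 0.535 -0.186  0.08 ]
padL [ 0.531 -0.247  0.096] err 0.0084 scene d [ 0.536 -0.245  0.097] side d [ 0.584 -0.358 -0.003]
hinge [ 0.644 -0.203  0.071] err 0.0121 scene d [ 0.643 -0.192  0.053] side d [ 0.636 -0.201  0.077]
```

Ring axis is about (0.522, 0.22). The fin sits at about 38° and the rib at about -2°, so the value is about 0.3. The pad is near (0.54, -0.227). Now I'll bring the wrist camera over the ring, with the jaws tangential to it.

```bash
python3 - <<'E'
from h import *
p,d,i=load('scene0')
# max height in the scene between start and tumbler
H=[]
for v in range(0,200,2):
  for u in range(250,560,2):
    if d[v,u]>0:
      x=bydepth(i,d,u,v)
      if 0.1<x[0]<0.75 and 0.3<x[1]<0.8: H.append([*x,u,v])
H=np.array(H);k=H[:,2].argsort()[::-1]
print(H[k[:10]].round(2)); B=H[(H[:,3]>400)]; print(B[B[:,2]>.08].min(0).round(2),B[B[:,2]>.08].max(0).round(2))
E
python3 -m inch '[{"x":-0.02,"y":0.04,"z":-0.02,"rz":-4},{"x":-0.04,"y":0.08,"z":-0.04,"rz":-8},{"x":-0.06,"y":0.12,"z":-0.05,"rz":-12},{"x":-0.08,"y":0.16,"z":-0.05,"rz":-16},{"x":-0.10,"y":0.20,"z":-0.05,"rz":-20}]'
```

```text
[[1.60e-01 5.60e-01 3.30e-01 3.50e+02 0.00e+00]
 [1.60e-01 5.70e-01 3.30e-01 3.52e+02 0.00e+00]
 [1.40e-01 5.60e-01 3.20e-01 3.48e+02 0.00e+00]
 [1.70e-01 5.90e-01 3.20e-01 3.60e+02 0.00e+00]
 [1.50e-01 5.60e-01 3.20e-01 3.50e+02 2.00e+00]
 [1.70e-01 5.90e-01 3.20e-01 3.58e+02 0.00e+00]
 [1.60e-01 5.70e-01 3.20e-01 3.52e+02 2.00e+00]
 [1.40e-01 5.60e-01 3.20e-01 3.48e+02 2.00e+00]
 [1.30e-01 5.70e-01 3.20e-01 3.46e+02 0.00e+00]
 [1.50e-01 5.60e-01 3.10e-01 3.50e+02 4.00e+00]]
[4.50e-01 5.30e-01 8.00e-02 4.08e+02 6.00e+01] [7.10e-01 7.00e-01 1.60e-01 4.82e+02 1.14e+02]validation failed for argument at $[0]...
```

```bash
python3 -m inch '[{"fingers":1,"x":-0.02,"y":0.04,"z":-0.02,"rx":0,"ry":0,"rz":-4},{"fingers":1,"x":-0.04,"y":0.08,"z":-0.04,"rx":0,"ry":0,"rz":-8},{"fingers":1,"x":-0.06,"y":0.12,"z":-0.05,"rx":0,"ry":0,"rz":-12},{"fingers":1,"x":-0.08,"y":0.16,"z":-0.05,"rx":0,"ry":0,"rz":-16},{"fingers":1,"x":-0.10,"y":0.20,"z":-0.05,"rx":0,"ry":0,"rz":-20}]'
```

```text
time: 0.65
tcp_pos: [0.3309, 0.4822, 0.2987]
tcp_rot: [[-0.102, 0.995, 0.001], [0.995, 0.102, 0.001], [0.0, 0.001, -1.0]]
contact_force: [0.9, -0.4, -0.3]
grip_width: 0.0852
```

```bash
python3 -m inch '[{"fingers":1,"x":-0.033,"y":0.03,"z":0,"rx":0,"ry":0,"rz":-6},{"fingers":1,"x":-0.066,"y":0.06,"z":0,"rx":0,"ry":0,"rz":-12},{"fingers":1,"x":-0.1,"y":0.09,"z":0,"rx":0,"ry":0,"rz":-18},{"fingers":1,"x":-0.133,"y":0.12,"z":0,"rx":0,"ry":0,"rz":-24},{"fingers":1,"x":-0.165,"y":0.15,"z":0,"rx":0,"ry":0,"rz":-30}]'
```

```text
time: 1.15
tcp_pos: [0.4964, 0.3326, 0.2981]
tcp_rot: [[-0.587, 0.81, -0.0], [0.81, 0.587, -0.0], [0.0, -0.0, -1.0]]
contact_force: [-0.5, 0.2, 0.3]
grip_width: 0.0856
```

```bash
python3 -m inch '[{"fingers":1,"x":-0.035,"y":0.007,"z":0.01,"rx":0,"ry":0,"rz":0},{"fingers":1,"x":-0.07,"y":0.014,"z":0.025,"rx":0,"ry":0,"rz":0},{"fingers":1,"x":-0.104,"y":0.022,"z":0.04,"rx":0,"ry":0,"rz":0},{"fingers":1,"x":-0.104,"y":0.022,"z":0.04,"rx":0,"ry":0,"rz":0}]'
python3 - <<'E'
from h import *
p,d,i=shot('wrist','w1');print(i['eye'],robot.sense()['tcp_pos'])
E
```

```text
time: 1.55
tcp_pos: [0.575, 0.2592, 0.2549]
tcp_rot: [[-0.58, 0.815, -0.004], [0.815, 0.58, -0.002], [0.001, -0.005, -1.0]]
contact_force: [-0.1, 0.4, -0.0]
grip_width: 0.0852
[0.52009719 0.22287643 0.38243822] [0.57419222 0.26088647 0.25624767]
```

View pics/w1.png

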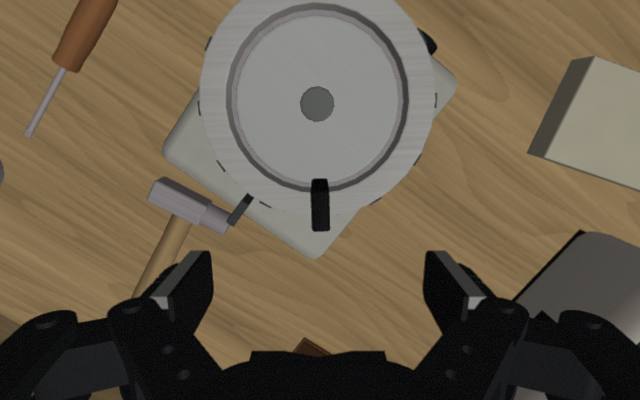

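The wrist view shows the hub at (317,104), the fin at (320,205) and the rib at (240,209). I'll measure these more finely.

Run:
```python
from h import *
p,d,i=load('w1')
g=p.max(2)
def blob(x0,y0,x1,y1,t):
    m=(g[y0:y1,x0:x1]<t).astype(np.uint8);n,l,s,c=cv2.connectedComponentsWithStats(m)
    k=1+s[1:,4].argmax();return c[k]+[x0,y0],s[k], cv2.minAreaRect(np.argwhere(l==k)[:,::-1].astype(np.float32)+np.float32([x0,y0]))
for n,b,t in[('fin',(300,170,345,240),60),('rib',(222,190,258,230),75),('hub',(295,82,340,126),150)]:
    c,s,r=blob(*b,t);print(n,c,s,r,bydepth(i,d,*c).round(4))
hub=onplane(i,*blob(295,82,340,126,150)[0],.128);print('hub',hub)
fb=blob(300,170,345,240,60)[0];rb=blob(222,190,258,230,75)[0]
for z in(.160,.168):print('fin',onplane(i,*fb,z),)
rib=onplane(i,*rb,.126);print('rib',rib)
for u,v in[(320,185),(320,205),(320,222),(320,150),(240,209),(300,300),(317,104)]:print(u,v,bydepth(i,d,u,v).round(4))
cv2.imwrite('pics/z3.png',cv2.resize(p[60:260,200:360],None,fx=3,fy=3,interpolation=2))
# ring outer edge: ellipse by hsv low saturation bright
```

```text
fin [319.81997805 204.77607025] [ 10   9  20  52 911] ((319.5547790527344, 204.53375244140625), (51.502872467041016, 18.131298065185547), 87.95458984375) [0.569  0.2599 0.169 ]
rib [238.41141141 209.72672673] [  0   3  32  33 333] ((235.6783905029297, 206.62973022460938), (18.159801483154297, 35.951995849609375), 36.02737045288086) [0.6167 0.2192 0.1294]
hub [317.  103.5] [   0    0   45   44 1980] ((317.0, 103.5), (43.0, 44.0), 90.0) [0.5196 0.2225 0.134 ]
hub [0.51957345 0.22252418 0.128     ]
fin [0.57105732 0.26147537 0.16      ]
fin [0.56922453 0.26008716 0.168     ]
rib [0.61803668 0.21911102 0.126     ]
320 185 [0.5609 0.2544 0.1559]
320 205 [0.5685 0.2597 0.1713]
320 222 [0.5782 0.2666 0.1693]
320 150 [0.5449 0.2432 0.1267]
240 209 [0.6156 0.2198 0.1293]
300 300 [0.7193 0.3394 0.0015]
317 104 [0.5199 0.2227 0.1325]
```

View pics/z3.png

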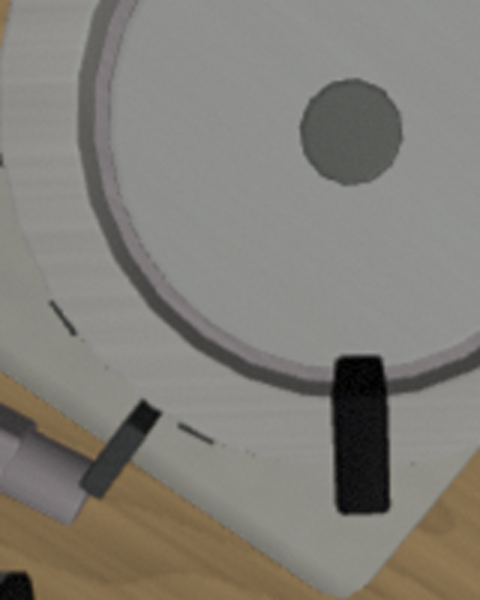

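Run:
```python
from h import *
p,d,i=load('w1')
h=onplane(i,317,104,.133);f=onplane(i,320.8,210.7,.168);r=onplane(i,240,211.3,.128)
for n,a in('fin',f),('rib',r):
    v=(a-h)[:2];print(n,a.round(4),np.hypot(*v),np.degrees(np.arctan2(v[1],v[0])))
print('hub',h)
# ring rim from edge ellipse: sample outer edge via canny along rays, z=.130
a=onplane(i,120/3+200,454/3+60,.128)
e1=onplane(i,200+148/3,60+418/3,.128);e2=onplane(i,200+93/3,60+493/3,.128);v=(e2-e1)[:2];print('rib dir',np.hypot(*v),np.degrees(np.arctan2(v[1],v[0])))
e1=onplane(i,200+359/3,60+392/3,.168);e2=onplane(i,200+363/3,60+512/3,.168);v=(e2-e1)[:2];print('fin dir',np.hypot(*v),np.degrees(np.arctan2(v[1],v[0])))
# rim circle
g=cv2.cvtColor(p,cv2.COLOR_BGR2HSV)
s=robot.sense();print(s['tcp_pos'],np.degrees(np.arctan2(s['tcp_rot'][1,0],s['tcp_rot'][0,0])),s['joints'])
```

```text
fin [0.5721 0.2629 0.168 ] 0.06586914916104447 37.57054817859812
rib [0.6176 0.2208 0.128 ] 0.09779655486854545 -1.136930446346809
hub [0.51985333 0.22272312 0.133     ]
rib dir 0.02483129564499481 -1.6423592212111848
fin dir 0.026705919227447052 37.42835009182373
[0.57419222 0.26088647 0.25624767] 125.51474511743416 [ 2.46933138e-01  1.96184879e-01  1.60029104e+00  9.66492870e-05
  1.34870149e+00 -1.94373618e+00]
```

Fin is at 37.5° and the rib at -1.2°, both at the expected radii (66 and 98 mm). I'll descend and grip the fin.

```bash
python3 -m inch '[{"fingers":1,"x":0.003,"y":0,"z":0.03,"rx":0,"ry":0,"rz":-2},{"fingers":0.6,"x":0.003,"y":0,"z":0.06,"rx":0,"ry":0,"rz":-2},{"fingers":0.6,"x":0.003,"y":0,"z":0.085,"rx":0,"ry":0,"rz":-2},{"fingers":0.6,"x":0.003,"y":0,"z":0.1,"rx":0,"ry":0,"rz":-2},{"fingers":0.6,"x":0.003,"y":0,"z":0.1,"rx":0,"ry":0,"rz":-2}]' 25
python3 - <<'E'
from h import *
p,d,i=shot('wrist','w2');s=robot.sense();print(s['tcp_pos'],s['contact_force'],s['grip_width'])
E
```

```text
time: 2.1
tcp_pos: [0.5703, 0.2653, 0.1561]
tcp_rot: [[-0.612, 0.791, -0.004], [0.791, 0.612, -0.001], [0.002, -0.004, -1.0]]
contact_force: [-0.2, -0.1, -0.2]
grip_width: 0.0513
[0.57155819 0.26550771 0.15811559] [ 0.57645558 -0.48900634  1.02807476] 0.05122060458913319
```

View pics/w2.png

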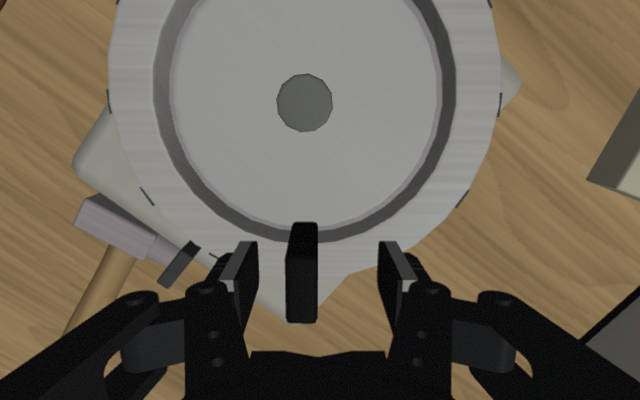

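The fin (301) sits left of the jaw middle (318), roughly 5 mm along tool -x. I'll centre on it and close.

```bash
python3 -m inch '[{"fingers":0.6,"x":-0.005,"y":0,"z":0.002,"rx":0,"ry":0,"rz":0},{"fingers":0.3,"x":-0.005,"y":0,"z":0.002,"rx":0,"ry":0,"rz":0},{"fingers":0.1,"x":-0.005,"y":0,"z":0.002,"rx":0,"ry":0,"rz":0},{"fingers":0.05,"x":-0.005,"y":0,"z":0.002,"rx":0,"ry":0,"rz":0},{"fingers":0.05,"x":-0.005,"y":0,"z":0.002,"rx":0,"ry":0,"rz":0}]' 25
python3 - <<'E'
from h import *
p,d,i=shot('wrist','w3');s=robot.sense();print(s['tcp_pos'],s['contact_force'],s['grip_width'])
E
```

```text
time: 2.65
tcp_pos: [0.5755, 0.2614, 0.1573]
tcp_rot: [[-0.611, 0.792, 0.001], [0.792, 0.611, 0.001], [0.0, 0.001, -1.0]]
contact_force: [-1.8, 1.4, 5.0]
grip_width: 0.0119
[0.5754865  0.26145142 0.15731989] [-1.2602195   0.85509558  4.08087911] 0.011777178694865663
```

View pics/w3.png

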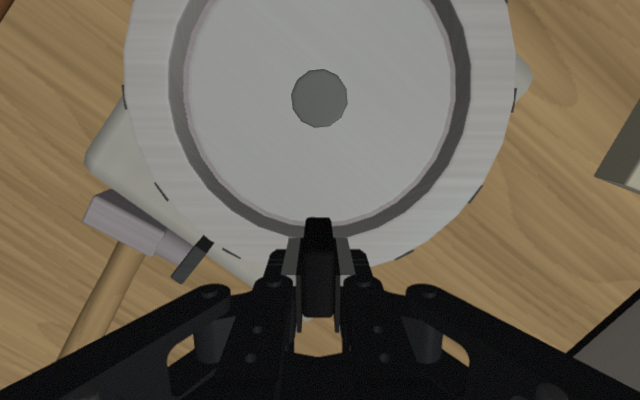

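Gripped: 11.8 mm opening, with hub and fin in the jaw's midline. I'll turn clockwise 20° along the arc (r = 67 mm).

```bash
python3 -m inch '[{"fingers":0.05,"x":-0.0047,"y":-0.0002,"z":0,"rx":0,"ry":0,"rz":4},{"fingers":0.05,"x":-0.0093,"y":-0.0007,"z":0,"rx":0,"ry":0,"rz":8},{"fingers":0.05,"x":-0.0139,"y":-0.0015,"z":0,"rx":0,"ry":0,"rz":12},{"fingers":0.05,"x":-0.0185,"y":-0.0026,"z":0,"rx":0,"ry":0,"rz":16},{"fingers":0.05,"x":-0.0229,"y":-0.004,"z":0,"rx":0,"ry":0,"rz":20}]'
python3 - <<'E'
from h import *
p,d,i=shot('wrist','w4');s=robot.sense();print(s['tcp_pos'],s['contact_force'],s['grip_width'])
E
```

```text
time: 3.2
tcp_pos: [0.5862, 0.2408, 0.1573]
tcp_rot: [[-0.302, 0.953, 0.0], [0.953, 0.302, 0.001], [0.001, 0.0, -1.0]]
contact_force: [-4.8, 2.0, 6.2]
grip_width: 0.0119
[0.58634504 0.2402454  0.15731258] [-3.25747759  1.32089989  5.38454318] 0.011538964047827959
```

View pics/w4.png

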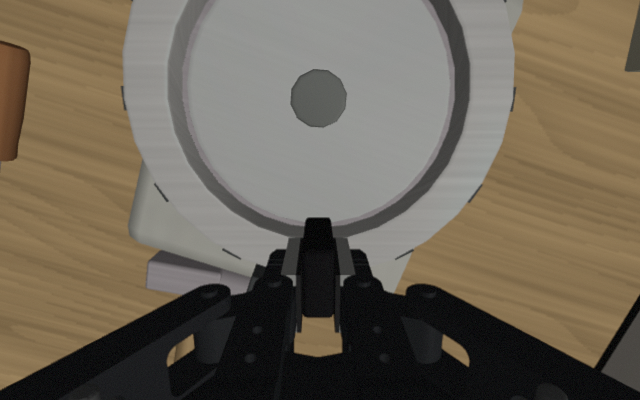

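The fin is turning with no slip, now at 17.6°. Next is the remaining 19°.

```bash
python3 -m inch '[{"fingers":0.05,"x":-0.0047,"y":-0.0002,"z":0,"rx":0,"ry":0,"rz":4},{"fingers":0.05,"x":-0.0093,"y":-0.0007,"z":0,"rx":0,"ry":0,"rz":8},{"fingers":0.05,"x":-0.0139,"y":-0.0015,"z":0,"rx":0,"ry":0,"rz":12},{"fingers":0.05,"x":-0.0185,"y":-0.0026,"z":0,"rx":0,"ry":0,"rz":16},{"fingers":0.05,"x":-0.0218,"y":-0.0037,"z":0,"rx":0,"ry":0,"rz":19}]'
python3 -m inch '[{"fingers":0.05,"x":0,"y":0,"z":0,"rx":0,"ry":0,"rz":0},{"fingers":0.3,"x":0,"y":0,"z":0,"rx":0,"ry":0,"rz":0},{"fingers":0.5,"x":0,"y":0,"z":0,"rx":0,"ry":0,"rz":0},{"fingers":0.5,"x":0,"y":0,"z":0,"rx":0,"ry":0,"rz":0}]'
python3 - <<'E'
from h import *
p,d,i=shot('wrist','w5');s=robot.sense();print(s['tcp_pos'],s['contact_force'],s['grip_width'])
E
```

```text
time: 3.75
tcp_pos: [0.5892, 0.2188, 0.1573]
tcp_rot: [[0.025, 1.0, 0.0], [1.0, -0.025, 0.001], [0.001, 0.0, -1.0]]
contact_force: [-3.3, 2.1, 5.1]
grip_width: 0.0114
time: 4.15
tcp_pos: [0.589, 0.2184, 0.1559]
tcp_rot: [[0.023, 1.0, -0.0], [1.0, -0.023, -0.0], [-0.0, -0.0, -1.0]]
contact_force: [-0.5, -0.4, -1.2]
grip_width: 0.0426
[0.58904564 0.2184661  0.15592199] [-1.01750704 -0.01655905  0.30340462] 0.042605503371620855
```

View pics/w5.png

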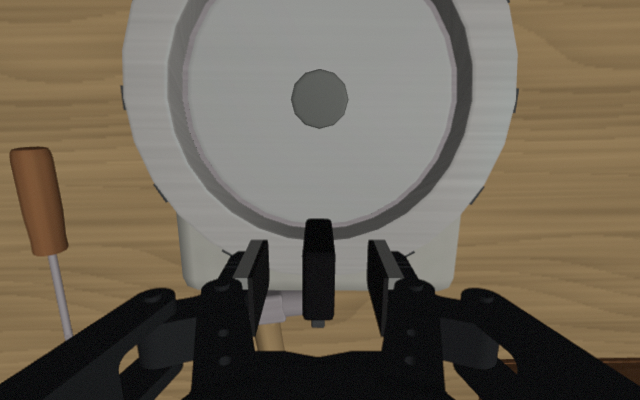

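Released. The rib tip at (318,323) lies straight behind the fin at (318,270). I'll rise and check the alignment from above.

```bash
python3 -m inch '[{"fingers":0.6,"x":0,"y":0,"z":-0.03,"rx":0,"ry":0,"rz":0},{"fingers":0.6,"x":0,"y":-0.005,"z":-0.07,"rx":0,"ry":0,"rz":0},{"fingers":0.6,"x":0,"y":-0.01,"z":-0.11,"rx":0,"ry":0,"rz":0},{"fingers":0.6,"x":0,"y":-0.02,"z":-0.14,"rx":0,"ry":0,"rz":0},{"fingers":0.6,"x":0,"y":-0.02,"z":-0.14,"rx":0,"ry":0,"rz":0}]'
python3 - <<'E'
from h import *
p,d,i=shot('wrist','w6');cv2.imwrite('pics/z6.png',cv2.resize(p[100:260,250:400],None,fx=3.5,fy=3.5,interpolation=2))
E
```

```text
time: 4.7
tcp_pos: [0.5708, 0.2196, 0.3025]
tcp_rot: [[0.022, 1.0, 0.01], [1.0, -0.022, 0.002], [0.002, 0.01, -1.0]]
contact_force: [-0.1, -0.2, -0.0]
grip_width: 0.0511
```

View pics/z6.png

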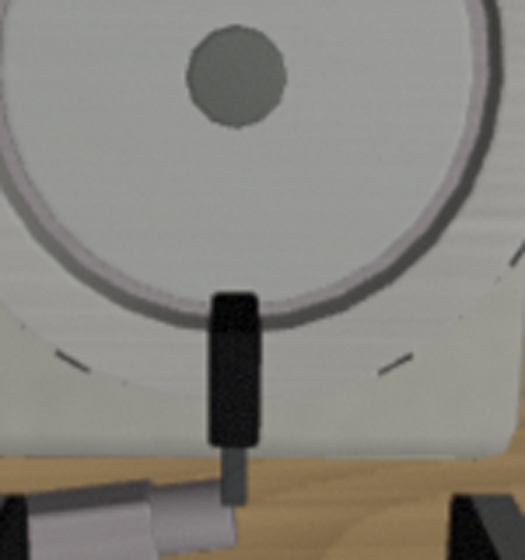

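View pics/w6.png

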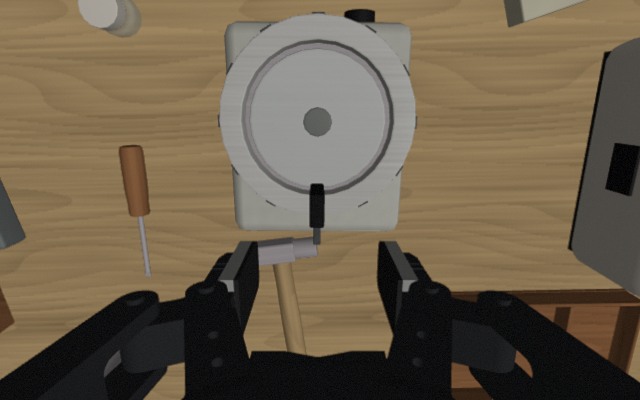

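The ring is aligned: in the crop, hub, fin and rib are at x = 236, 235 and 233. Now over to the control with the fingers shut.

```bash
python3 -m inch '[{"fingers":0.3,"x":-0.045,"y":-0.002,"z":0,"rx":0,"ry":0,"rz":-3},{"fingers":0,"x":-0.09,"y":-0.004,"z":0,"rx":0,"ry":0,"rz":-6},{"fingers":0,"x":-0.135,"y":-0.006,"z":0,"rx":0,"ry":0,"rz":-9},{"fingers":0,"x":-0.18,"y":-0.008,"z":0,"rx":0,"ry":0,"rz":-12},{"fingers":0,"x":-0.225,"y":-0.01,"z":0,"rx":0,"ry":0,"rz":-16}]'
```

```text
time: 5.25
tcp_pos: [0.553, -0.0073, 0.2941]
tcp_rot: [[-0.256, 0.967, -0.003], [0.967, 0.256, 0.001], [0.001, -0.003, -1.0]]
contact_force: [0.6, 0.0, -0.1]
grip_width: -0.0002
```

```bash
python3 -m inch '[{"fingers":0,"x":-0.045,"y":-0.015,"z":0,"rx":0,"ry":0,"rz":0},{"fingers":0,"x":-0.09,"y":-0.03,"z":0,"rx":0,"ry":0,"rz":0},{"fingers":0,"x":-0.135,"y":-0.045,"z":0.01,"rx":0,"ry":0,"rz":0},{"fingers":0,"x":-0.18,"y":-0.06,"z":0.02,"rx":0,"ry":0,"rz":0},{"fingers":0,"x":-0.211,"y":-0.064,"z":0.03,"rx":0,"ry":0,"rz":0}]'
python3 -m inch '[{"fingers":0,"x":0,"y":0,"z":0,"rx":0,"ry":0,"rz":0}]'
python3 - <<'E'
from h import *
p,d,i=shot('wrist','w7');
E
```

```text
time: 5.75
tcp_pos: [0.5441, -0.2288, 0.2638]
tcp_rot: [[-0.251, 0.968, -0.003], [0.968, 0.251, 0.001], [0.002, -0.002, -1.0]]
contact_force: [0.6, 0.5, 0.1]
grip_width: 0.0001
time: 5.85
tcp_pos: [0.5439, -0.229, 0.2621]
tcp_rot: [[-0.249, 0.969, -0.005], [0.969, 0.249, 0.003], [0.004, -0.005, -1.0]]
contact_force: [0.4, -0.3, -1.0]
grip_width: -0.0001
```

View pics/w7.png

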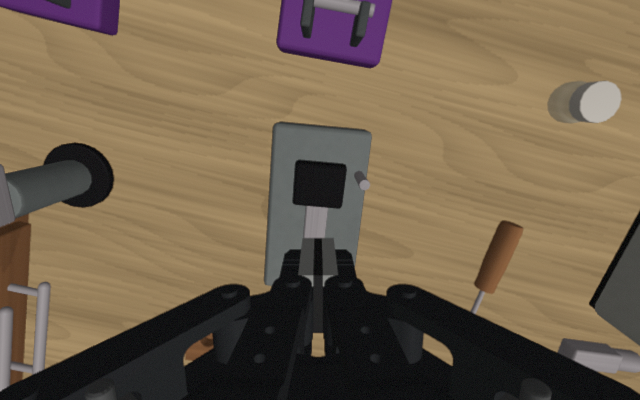

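The pad is at (320,184), the post top at (364,184), and the shut fingers show below. I'll measure them and cross-check with the scene view.

Run:
```python
from h import *
p,d,i=load('w7');q,e,j=load('scene0');r,f,k=load('side0')
m=(p[150:220,285:355].max(2)<50).astype(np.uint8);n,l,s,c=cv2.connectedComponentsWithStats(m);kk=1+s[1:,4].argmax();print(s[kk],c[kk]+[285,150])
u=c[kk]+[285,150]
print('pad',onplane(i,*u,.096),bydepth(i,d,*u));print('post',onplane(i,364,185,.081),bydepth(i,d,364,185))
for nm,a,b in[('padW-side',u,(285+292/5,160+97/5)),('post W-side',(364,185),(285+257/5,160+162/5))]:
    x,er=cross(i,a,k,b);print(nm,x.round(4),er.round(4))
x,er=cross(i,u,j,(270+122/5,215+75/5));print('padW-scene',x.round(4),er)
a=onplane(i,320,165,.1);b=onplane(i,317,225,.09);v=b-a;print('paddle dir',np.degrees(np.arctan2(v[1],v[0])))
for v in(165,175,185,195,203):print(bydepth(i,d,320,v).round(4))
s=robot.sense();print(s['tcp_pos'])
```

```text
[   8   10   53   48 2235] [318.77270694 183.5950783 ]
pad [ 0.54299782 -0.22539569  0.096     ] [ 0.54274632 -0.22546993  0.09717648]
post [ 0.537307   -0.18466794  0.081     ] [ 0.53717431 -0.18480579  0.08171757]
padW-side [ 0.5398 -0.2264  0.0974] 0.006
post W-side [ 0.5359 -0.1851  0.0807] 0.0029
padW-scene [ 0.5446 -0.2243  0.0903] 0.0017681626198661885
paddle dir 11.944026077924791
[ 0.5268 -0.2286  0.0986]
[ 0.535  -0.2264  0.0988]
[ 0.5434 -0.2242  0.0984]
[ 0.5522 -0.2219  0.0973]
[ 0.56   -0.2199  0.094 ]
[ 0.54439921 -0.22713534  0.26313352]
```

Pad is about (0.543, -0.2255, 0.097), the post 41 mm away at 0.081, all consistent. I'll descend to just above the pad.

```bash
python3 -m inch '[{"fingers":0,"x":0.003,"y":0,"z":0.03,"rx":0,"ry":0,"rz":0},{"fingers":0,"x":0.003,"y":0,"z":0.07,"rx":0,"ry":0,"rz":0},{"fingers":0,"x":0.003,"y":0,"z":0.11,"rx":0,"ry":0,"rz":0},{"fingers":0,"x":0.003,"y":0,"z":0.13,"rx":0,"ry":0,"rz":0},{"fingers":0,"x":0.003,"y":0,"z":0.14,"rx":0,"ry":0,"rz":0}]'
python3 -m inch '[{"fingers":0,"x":0,"y":0,"z":0,"rx":0,"ry":0,"rz":0},{"fingers":0,"x":0,"y":0,"z":0,"rx":0,"ry":0,"rz":0}]'
python3 - <<'E'
from h import *
p,d,i=shot('wrist','w8');q,e,j=shot('side','s8');r=shot('scene','c8')[0]
o=np.zeros((600,800,3),np.uint8);a=cv2.resize(q[140:220,280:380],(400,320),interpolation=2);o[:320,:400]=a
b=cv2.resize(r[205:285,260:360],(400,320),interpolation=2);o[:320,400:]=b;o[320:,:448]=cv2.resize(p,(448,280));cv2.imwrite('pics/z8.png',o)
E
```

```text
time: 6.4
tcp_pos: [0.5433, -0.2207, 0.123]
tcp_rot: [[-0.255, 0.967, -0.005], [0.967, 0.255, 0.003], [0.004, -0.004, -1.0]]
contact_force: [-0.6, 0.4, 0.3]
grip_width: 0.0001
time: 6.6
tcp_pos: [0.5457, -0.223, 0.1276]
tcp_rot: [[-0.254, 0.967, 0.002], [0.967, 0.254, -0.001], [-0.001, 0.001, -1.0]]
contact_force: [-0.1, -0.0, 0.4]
grip_width: -0.0001
```

View pics/z8.png

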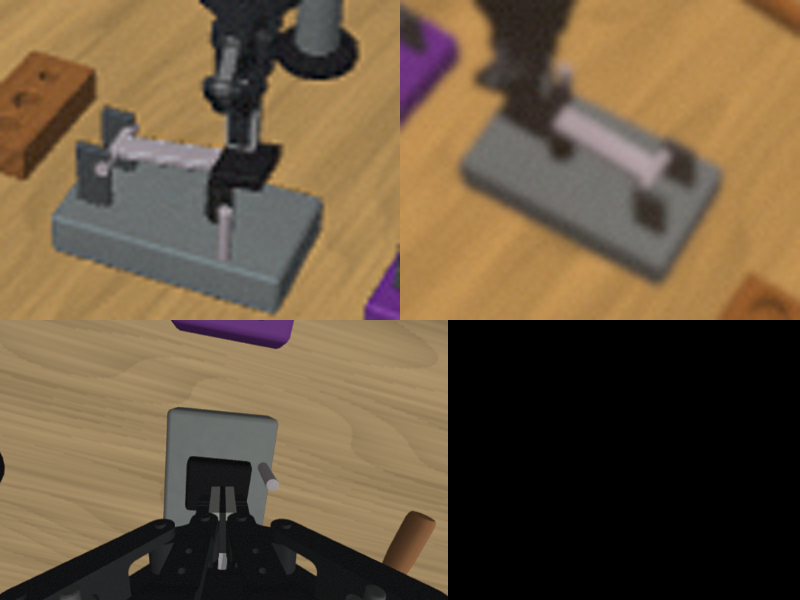

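The fingertips are above the pad and clear of the post. I'll step down while watching the force.

```bash
python3 -m inch '[{"fingers":0,"x":0,"y":0,"z":0.006,"rx":0,"ry":0,"rz":0},{"fingers":0,"x":0,"y":0,"z":0.006,"rx":0,"ry":0,"rz":0},{"fingers":0,"x":0,"y":0,"z":0.006,"rx":0,"ry":0,"rz":0}]'
python3 -c "
from h import *
s=robot.sense();print(s['tcp_pos'],s['contact_force'],s['joints'])"
python3 -m inch '[{"fingers":0,"x":0,"y":0,"z":0.004,"rx":0,"ry":0,"rz":0},{"fingers":0,"x":0,"y":0,"z":0.004,"rx":0,"ry":0,"rz":0},{"fingers":0,"x":0,"y":0,"z":0.004,"rx":0,"ry":0,"rz":0}]'
```

```text
time: 7.05
tcp_pos: [0.5447, -0.2231, 0.1201]
tcp_rot: [[-0.253, 0.967, -0.0], [0.967, 0.253, 0.0], [0.0, -0.0, -1.0]]
contact_force: [-0.7, -0.5, -0.4]
grip_width: 0.0001
[ 0.54469018 -0.22308631  0.12013915] [-0.73109541 -0.52257929 -0.3886777 ] [-5.81225200e-01  2.52194292e-01  1.80135249e+00  3.71544402e-05
  1.08841503e+00 -2.40825375e+00]
time: 7.35
tcp_pos: [0.5447, -0.2231, 0.1161]
tcp_rot: [[-0.253, 0.967, -0.0], [0.967, 0.253, 0.0], [0.0, -0.0, -1.0]]
contact_force: [0.0, 0.8, 0.1]
grip_width: 0.0002
```

```bash
python3 -m inch '[{"fingers":0,"x":0,"y":0,"z":0.004,"rx":0,"ry":0,"rz":0},{"fingers":0,"x":0,"y":0,"z":0.004,"rx":0,"ry":0,"rz":0},{"fingers":0,"x":0,"y":0,"z":0.004,"rx":0,"ry":0,"rz":0}]'
python3 -m inch '[{"fingers":0,"x":0,"y":0,"z":0.004,"rx":0,"ry":0,"rz":0},{"fingers":0,"x":0,"y":0,"z":0.004,"rx":0,"ry":0,"rz":0},{"fingers":0,"x":0,"y":0,"z":0.004,"rx":0,"ry":0,"rz":0}]'
```

```text
time: 7.65
tcp_pos: [0.5451, -0.2234, 0.1127]
tcp_rot: [[-0.253, 0.967, 0.001], [0.967, 0.253, -0.001], [-0.001, 0.0, -1.0]]
contact_force: [-1.1, -0.3, 2.9]
grip_width: 0.0002
time: 7.95
tcp_pos: [0.545, -0.2234, 0.1085]
tcp_rot: [[-0.254, 0.967, 0.0], [0.967, 0.254, -0.001], [-0.001, 0.0, -1.0]]
contact_force: [0.7, -1.7, 3.5]
grip_width: -0.0002
```

Contact is at the expected height with about 3 N. I'll press most of the rest of the way and look.

```bash
python3 -m inch '[{"fingers":0,"x":0,"y":0,"z":0.004,"rx":0,"ry":0,"rz":0},{"fingers":0,"x":0,"y":0,"z":0.008,"rx":0,"ry":0,"rz":0},{"fingers":0,"x":0,"y":0,"z":0.01,"rx":0,"ry":0,"rz":0},{"fingers":0,"x":0,"y":0,"z":0.01,"rx":0,"ry":0,"rz":0},{"fingers":0,"x":0,"y":0,"z":0.01,"rx":0,"ry":0,"rz":0}]'
python3 - <<'E'
from h import *
p,d,i=shot('wrist','w9');q,e,j=shot('side','s9');r,f,k=shot('scene','c9')
o=np.zeros((600,800,3),np.uint8);a=cv2.resize(q[150:210,310:370],(600,600),interpolation=2);o[:,:600]=a
cv2.imwrite('pics/z9.png',o)
cv2.imwrite('pics/z9w.png',cv2.resize(p[150:350,200:460],None,fx=3,fy=3,interpolation=2))
s=robot.sense();print(s['tcp_pos'],s['contact_force'])
E
```

```text
time: 8.45
tcp_pos: [0.5447, -0.2233, 0.0983]
tcp_rot: [[-0.254, 0.967, -0.001], [0.967, 0.254, -0.0], [0.0, -0.001, -1.0]]
contact_force: [-3.5, -2.4, 4.6]
grip_width: 0.0002
[ 0.54480082 -0.22316211  0.0983826 ] [-2.16260418 -2.1587862   4.71929206]
```

View pics/z9.png

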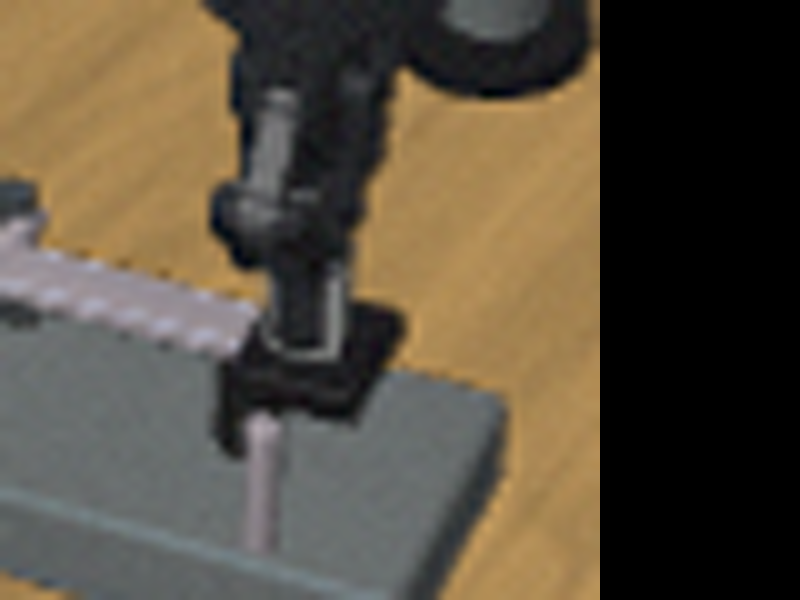

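View pics/z9w.png

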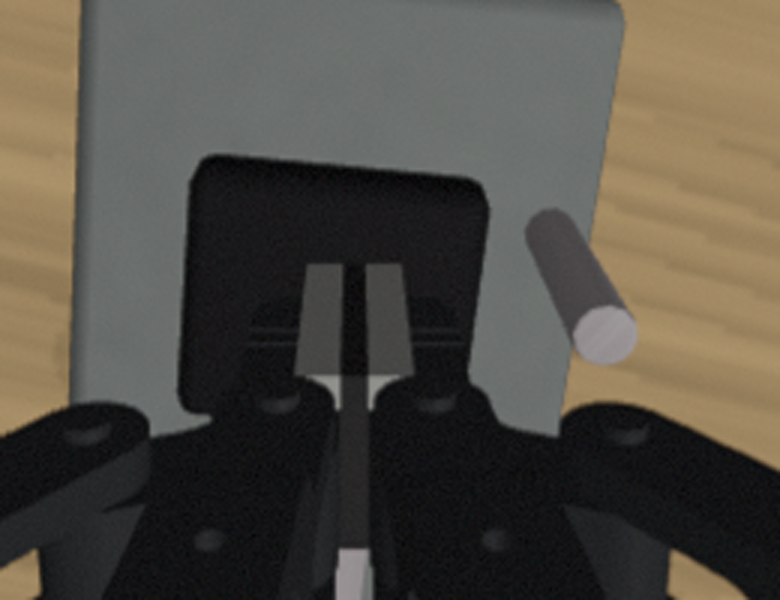

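The tip is at about 0.081 m with 4.7 N up, which matches half travel. I'll check the pad's height and tilt against the post, and recheck the ring.

Run:
```python
from h import *
for nm in('w7','w9'):
    p,d,i=load(nm);pts=[]
    # dark px of pad visible part
    box=(268,205,355,238) if nm=='w9' else (298,165,342,203)
    for v in range(box[1],box[3]):
        for u in range(box[0],box[2]):
            if p[v,u].max()<50 and d[v,u]>0: pts.append(bydepth(i,d,u,v))
    P=np.array(pts);P=P[abs(P[:,2]-np.median(P[:,2]))<.006];A=np.c_[P[:,0]-.543,P[:,1]+.2255,np.ones(len(P))];c=np.linalg.lstsq(A,P[:,2],rcond=None)[0]
    print(nm,len(P),'pad z at centre',c[2].round(4),'slope along control x',(c[0]*np.cos(.19)+c[1]*np.sin(.19)).round(3))
p,d,i=load('w9');print('post',[bydepth(i,d,200+u/3,150+v/3).round(4) for u,v in[(605,335),(600,325),(612,345)]])
q,e,j=load('side9' if 0 else 's9')
for u,v in[(346.5,185),(348,189),(344,188.5),(336.5,192.5),(337,191.5)]:print(bydepth(j,e,u,v).round(4))
r,f,k=load('c9');cv2.imwrite('pics/z10.png',cv2.resize(r[100:280,250:430],(600,600),interpolation=2))
```

```text
w7 1666 pad z at centre 0.0976 slope along control x -0.146
w9 2708 pad z at centre 0.0838 slope along control x 0.173
post [array([ 0.5361, -0.1867,  0.0819]), array([ 0.5348, -0.1879,  0.0817]), array([ 0.4802, -0.2398,  0.2244])]
[ 0.526  -0.2269  0.0814]
[ 0.5378 -0.2602  0.0367]
[ 0.5258 -0.2126  0.0789]
[ 0.535  -0.1869  0.0788]
[ 0.553  -0.2216  0.0484]
```

View pics/z10.png

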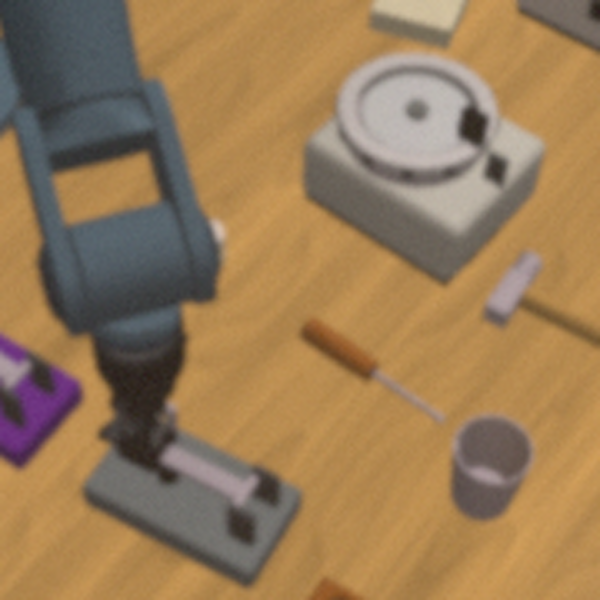

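View pics/s9.png

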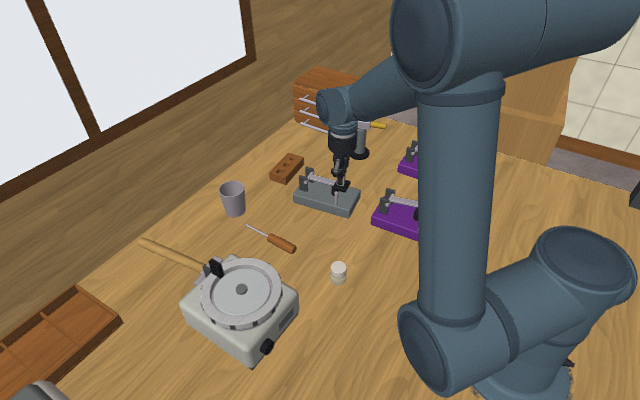

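The w9 fit included finger pixels, so I'll redo it on clean pad areas only.

```bash
python3 - <<'E'
from h import *
p,d,i=load('w9');pts=[]
for (x0,y0,x1,y1) in[(200,185,238,380),(205,180,470,245)]:
    for v in range(150+y0//3,150+y1//3):
        for u in range(200+x0//3,200+x1//3):
            if d[v,u]>0: pts.append(bydepth(i,d,u,v))
P=np.array(pts);print(np.percentile(P[:,2],[1,25,50,75,99]).round(4));P=P[abs(P[:,2]-np.median(P[:,2]))<.006]
c=np.linalg.lstsq(np.c_[P[:,0]-.543,P[:,1]+.2255,np.ones(len(P))],P[:,2],rcond=None)[0]
print(len(P),c.round(4),'slope',(c[0]*np.cos(.19)+c[1]*np.sin(.19)).round(3))
E
python3 -m inch '[{"fingers":0,"x":0,"y":0,"z":0,"rx":0,"ry":0,"rz":0},{"fingers":0,"x":0,"y":0,"z":0,"rx":0,"ry":0,"rz":0},{"fingers":0,"x":0,"y":0,"z":0,"rx":0,"ry":0,"rz":0}]'
```

```text
[0.0781 0.0811 0.0816 0.082  0.083 ]
2686 [ 0.013  -0.0159  0.0815] slope 0.01
time: 8.9
tcp_pos: [0.5448, -0.2231, 0.0984]
tcp_rot: [[-0.254, 0.967, 0.0], [0.967, 0.254, -0.0], [-0.0, 0.0, -1.0]]
contact_force: [-2.6, -2.9, 4.3]
grip_width: 0.0
```

The pad is level (slope 0.01) at 0.0815 m against the post at 0.0818 m, and holding steady. Handing in.

```bash
python3 -c "
from bench import order
print(order.sign_off())"
```

```text
the job is handed in; nothing more can be done
None
```

I gripped the fin, turned the lock ring about 39° clockwise until the fin lined up with the rib, and let go. I then pressed the grey control's pad to half travel and handed the job in at about 9 s while still holding it there.

- **Ring:** after I let go, the wrist view from above showed hub, fin and rib in one line, within about 1°. A later scene view still showed the fin in line with the rib.
- **Paddle:** the pad was level (slope 0.01) at 81.5 mm, against 81.8 mm for the post top. The fingertips were at about 81 mm with 4.3–4.7 N upward. That fits half travel, and the pad was never near hard down.
- **Other objects:** I did not touch anything else on the bench or either purple look-alike. I checked this by eye in the pictures, not by measuring positions before and after.
- **Checks that disagreed:**
  - My first fit of the pressed pad gave a slope of 0.17. It had picked up finger pixels, and the clean refit gave the level result above.
  - My first jaw position was about 5 mm off the fin. I corrected it from the wrist image before gripping.
  - A sideways force of about 4 N remained on the fingers at the end.

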